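# Turn a palm-sugar cake out of its loose-bottomed mould and put it on the shop scale

### The arm

A 7-joint arm with a two-finger parallel gripper is mounted at the origin on the work surface. World frame = base frame: x ahead of the robot, y to its left, z up, the work surface at z = 0. Lengths are in mm, angles in rad, forces in N, time in s.
With the tool pointing down it reaches from about 425 to 1025 mm from the base axis. Payload 9.4 kg.
Tool frame: the origin (TCP) lies on the centre line of the jaws, within the pads' length; the fingertips stand 19 mm ahead of it and the grasp point (between the pads) is the TCP; x points along the fingers, y is the direction in which the jaws open and shut, and the axes are right-handed (so a half turn about x gives the same grasp; the last joint's range is limited). The gripper opens to 93 mm and grips with 3 to 60 N. Pads are 15 mm wide; open, the fingers measure 128 mm over their backs; the gripper's body (75 mm by 188 mm) begins 65 mm behind the grasp point.
Start: joints at [-1.352, 0.599, -0.003, 1.599, 0.002, 0.943, -0.08], TCP at [211.345, 693.511, 237.618] pointing down, gripper open.
Joint ranges: [-2.57, 2.57], [-0.35, 1.97], [-1.29, 1.29], [0.11, 2.56], [-1.05, 4.19], [0.11, 1.86], [-2.63, 2.63]. Speed limits (rad/s): [2.22, 2.22, 3.01, 3.01, 3.14, 3.14, 3.14].

### API

Orientations are given as [roll, pitch, yaw] about the fixed x, y, z axes, in that order (R = Rz(yaw) Ry(pitch) Rx(roll)).
In Python, from workcell import env, imaging gives the robot as it stands.
- The arm moves only by the tool servo_tool, never from a script. Its arguments are lists of equal length, an entry for each row: "fingers": the opening, from -1 (shut) to 1 (fully open); "xyz": the shift along the tool's x, y, z in m, a list of three; "twist": the turn, a rotation vector about the tool's x, y, z in degrees, a list of three. In form: {"fingers": [fingers, ...], "xyz": [[x, y, z], ...], "twist": [[wx, wy, wz], ...]}. A call has 1 to 8 rows; each row is the pose to reach, as a shift and turn from the pose commanded when the call began, along the tool's axes at that moment; what a row does not reach only later rows make up. A row lasts 1/8 s, in which the tool goes at most 62.5 mm and 10.7 degrees, less where a joint would pass 70% of its speed; a pose out of reach is approached as far as the arm can. A call with a gripper value outside its range is refused whole. The fingers move at their own pace and stop on an object; "squeeze" is the grip in N (left out, the last holds). Time passes only in rows, so rows that repeat a pose let the fingers close. It gives the time, the measured TCP pose, the force and the opening at its end, in the units of the state.
- env.state(): the state, without advancing time (a new reading comes with each control period).
- imaging.capture(name): name is "side" or "top"; returns a dict with "image" (384x512x3 uint8, red, green, blue), "vfov" (degrees; the focal length in pixels is half the picture's height over the tangent of half this angle, whatever the lens; pixels are square), "cx", "cy" (the principal point, pixels), "eye" and "attitude" of the camera in the world. Camera axes: x right, y up, looking along -z (the intrinsics and any distortion apply to the point x, -y, -z); pixel columns grow to the right and rows downward; lengths in mm; the calibration is good to about 2 mm. A picture is of the moment at which its call begins. There is no depth.
- env.sign_off(): hands the job in, once; it reports no verdict.
The state is a dict: "t": time; "joint_pos": joint angles; "qvel": joint speeds; "tau": joint torques, N m; "tcp_pos": TCP position; "ee_rot": TCP orientation; "ft_force": force on the tool from outside, world axes, zero at the start; "moment": the same for the moment, N m; "opening": finger opening in mm.
Only numpy, scipy, OpenCV 4.12 (cv2) and the standard library are available. Lean on these libraries where they do the work, as an engineer would, in place of code of your own. Each camera call takes 0.05 s, during which the arm holds its last target. There are 200 camera calls.

### The job

Turn the hard palm-sugar cake out of the smaller round mould: lower the mould over the push-out post so that its loose base is pushed up through the ring and the ring comes to rest round the post, down on the stand's foot. Leave the ring there, take the cake with its base from the top of the post and set it down gently, right way up, in the middle of the scale's weighing pan.

Things in the scene. Friction and masses are not known exactly. Their poses are not given: they have to be found in the camera images.
- mould_mid (a point): the smaller of two round aluminium moulds: a plain upright ring, 64 mm outside diameter, 26 mm high, wall 3.5 mm (57 mm inside), with an inward lip 4 mm thick at the bottom that leaves a 46 mm hole; the loose base lies on this lip. 120 g. The point is the ring's centre, half-way up (13 mm above its underside); z is up along its axis. It starts on the counter. The other mould near it (100 mm diameter, also holding brown sugar) is not to be used.
- cake_mid (a point): the loose base with its sugar cake, one rigid piece: an aluminium disc 53.5 mm in diameter and 4 mm thick with a hard brown cake 52 mm in diameter and 18 mm high fixed on top, 22 mm high in all, about 120 g. At the start it lies loose in the smaller mould, its top level with the ring's rim, so it cannot be gripped there. The point is its centre, half-way up (11 mm above its underside); z is up along its axis.
- stand_top (a point): the push-out stand, fixed to the counter: an upright steel post 26 mm in diameter on a round steel foot 80 mm in diameter and 5 mm thick. The point is the centre of the post's flat top, 41 mm above the counter and 36 mm above the foot's top. The post passes through the mould's 46 mm hole with 10 mm to spare all round; with the ring down on the foot the loose base stands on the post, its underside 10 mm above the ring's rim.
- pan_mid (a point): the counter scale, white, with a flat steel weighing pan 170 mm (its x) by 180 mm (its y) and a keypad on its -x side that is 16 mm lower than the pan; it does not move. The point is the centre of the pan's top face, 64 mm above the counter; x and y lie along the pan's edges, z is up.
Mind the look-alikes: they are no part of the job. Leave any turquoise or yellow look-alike of the part that bears cake_mid alone.

How it is judged:
By the outcome, as a careful person would: the job done as asked, in the order asked, and still so for the second after the job is handed in, with the robot touching nothing.
It also fails if it takes over 54 s, if anything falls off the work surface, if the arm or the gripper's body presses on something with over 40 N, if the wrist force passes 120 N, or if a joint passes its speed limit or range.

## Working session

There is one attempt and no reset: what is moved stays moved. The work goes in short steps, Python scripts to look and compute and a tool call to move; the robot and the scene stay as the last step left them, time stands still between calls to the robot, and variables do not carry over. Pictures are saved under pics/ and viewed, on a budget of 10 in all, crops included, one or two more only if the job needs it, and the job is handed in when it is done.

Besides the shell and the picture viewer there is one more tool, called after "Request:" in YAML: its name, and indented under it one key for each argument. servo_tool: Moves the arm, as the interface text tells. Its arguments: {"type":"object","properties":{"fingers":{"type":"array"},"xyz":{"type":"array"},"twist":{"type":"array"},"squeeze":{"type":"number"}},"required":["fingers","xyz","twist"]}

```bash
ls; mkdir -p pics
python3 - <<'E'
from workcell import env, imaging
import cv2
s=env.state(); print(s)
for n in("side","top"):
    c=imaging.capture(n); cv2.imwrite(f"pics/{n}0.png",c["image"][:,:,::-1])
    print({k:v for k,v in c.items() if k!="image"})
E
```

```text
pics
{'t': 0.0, 'joint_pos': array([-1.35168725,  0.60013941, -0.0025361 ,  1.6001314 ,  0.00178339,
        0.94286784, -0.07981305]), 'qvel': array([-0.00038483, -0.00083468,  0.00134662, -0.00130394,  0.00037941,
        0.00045932,  0.00156504]), 'tau': array([-8.33400245e-04, -7.65072227e+01,  1.49734899e+00, -2.52349484e+01,
       -5.23495744e-02,  1.69274438e-02,  1.53498499e-04]), 'tcp_pos': array([211.22989789, 693.07234471, 236.7491706 ]), 'ee_rot': array([-1.48495605,  1.56925255, -1.78073534]), 'ft_force': array([-0.29380956, -0.1940969 , -0.61967779]), 'moment': array([0.02550362, 0.02975847, 0.09445535]), 'opening': 93.04542583410213}
{'vfov': 49.90475158019018, 'cx': 259.19085117621773, 'cy': 192.00840996485422, 'eye': array([ 38.58772984, 572.25098113, 594.04746663]), 'attitude': array([ 0.96410394,  0.01477242, -2.51073712])}
{'vfov': 50.907460780385996, 'cx': 251.12963500541576, 'cy': 189.84336651427415, 'eye': array([ 395.64331252,   -7.7630332 , 1053.81598236]), 'attitude': array([ 6.69297448e-02, -1.23915472e-03, -1.58261601e+00])}
```

View pics/side0.png

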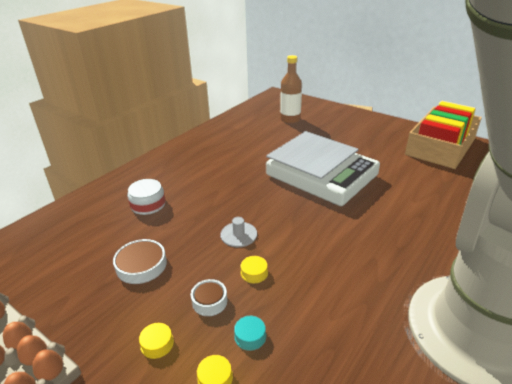

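View pics/top0.png

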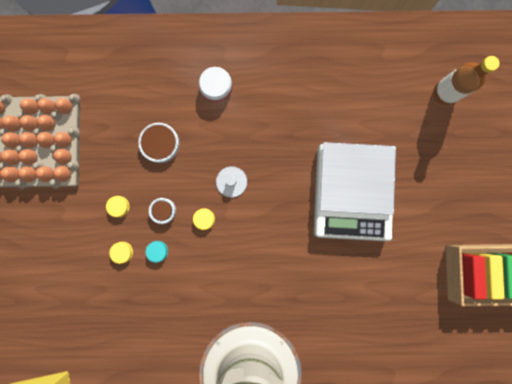

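The top view shows the small mould at (162,211), the stand at (232,182) with its post leaning to (230,184), and the scale pan around (358,178) with the keypad below it. The side view shows the mould at (209,297), the stand at (239,233) and the pan at (313,155). The yellow and turquoise pucks sit close to the mould.

```bash
cat > h.py <<'E'
import numpy as np, cv2
from scipy.spatial.transform import Rotation as R
from workcell import env, imaging
def ray(c,u,v):
    f=c["image"].shape[0]/2/np.tan(np.radians(c["vfov"]/2))
    d=R.from_euler("xyz",c["attitude"]).as_matrix()@np.array([(u-c["cx"])/f,-(v-c["cy"])/f,-1])
    return c["eye"],d/np.linalg.norm(d)
def onz(c,u,v,z):
    e,d=ray(c,u,v); return e+d*(z-e[2])/d[2]
def pix(c,p):
    f=c["image"].shape[0]/2/np.tan(np.radians(c["vfov"]/2))
    q=R.from_euler("xyz",c["attitude"]).as_matrix().T@(np.array(p)-c["eye"])
    return np.array([c["cx"]-f*q[0]/q[2],c["cy"]+f*q[1]/q[2]])
def grey(c,roi,lo=90,sat=60,hi=256):
    x0,y0,x1,y1=roi
    h=cv2.cvtColor(c["image"],cv2.COLOR_RGB2HSV)
    m=((h[...,1]<sat)&(h[...,2]>lo)&(h[...,2]<hi)).astype(np.uint8)
    k=np.zeros_like(m);k[y0:y1,x0:x1]=m[y0:y1,x0:x1]
    cs,_=cv2.findContours(k,cv2.RETR_EXTERNAL,cv2.CHAIN_APPROX_NONE)
    return max(cs,key=cv2.contourArea)[:,0,:]
def circ(P):  # least squares circle through xy points
    A=np.c_[2*P[:,:2],np.ones(len(P))]; s=np.linalg.lstsq(A,(P[:,:2]**2).sum(1),rcond=None)[0]
    return s[:2],np.sqrt(s[2]+s[:2]@s[:2])
E
python3 - <<'E'
from h import *
t=imaging.capture("top"); s=imaging.capture("side")
for n,c,r in(("top",t,(145,195,180,228)),("side",s,(185,275,232,320))):
    k=grey(c,r); print(n,"mould rim",len(k),k.min(0),k.max(0),circ(np.array([onz(c,u,v,26) for u,v in k])))
for n,c,r in(("top",t,(213,164,250,200)),("side",s,(217,213,260,250))):
    k=grey(c,r); P=np.array([onz(c,u,v,5) for u,v in k])
    print(n,"foot",len(k),k.min(0),k.max(0),circ(P))
    x=c["image"][r[1]:r[3],r[0]:r[2]]; 
for c,n,r in((t,"top",(310,135,400,245)),(s,"side",(260,130,385,205))):
    k=grey(c,r); print(n,"scale",k.min(0),k.max(0),cv2.boxPoints(cv2.minAreaRect(k)).round(1).tolist())
def up(c,r): return cv2.resize(c["image"][r[1]:r[3],r[0]:r[2]],None,fx=4,fy=4,interpolation=cv2.INTER_CUBIC)
a=up(t,(305,135,405,245)); b=up(t,(145,160,245,230)); d=up(s,(260,130,385,205)) 
im=np.zeros((600,800,3),np.uint8); im[:440,:400]=a; im[:280,400:800]=b; im[290:590,400:800]=d[:,:400]
cv2.imwrite("pics/c1.png",im[:,:,::-1])
E
```

```text
top mould rim 77 [148 197] [175 224] (array([414.66658157, 218.27553503]), np.float64(33.94356691322602))
side mould rim 106 [190 279] [227 315] (array([410.15059651, 229.40104101]), np.float64(37.68523271597161))
top foot 89 [216 166] [247 197] (array([488.36074456,  42.01183611]), np.float64(40.42648231143443))
side foot 93 [220 217] [256 246] (array([493.01546977,  43.03489124]), np.float64(43.34517364215149))
top scale [314 142] [395 240] [[312.6000061035156, 237.39999389648438], [317.20001220703125, 141.3000030517578], [396.3999938964844, 145.10000610351562], [391.79998779296875, 241.10000610351562]]
side scale [266 131] [379 204] [[259.3999938964844, 171.6999969482422], [283.29998779296875, 116.0999984741211], [383.3999938964844, 159.1999969482422], [359.3999938964844, 214.8000030517578]]
```

View pics/c1.png

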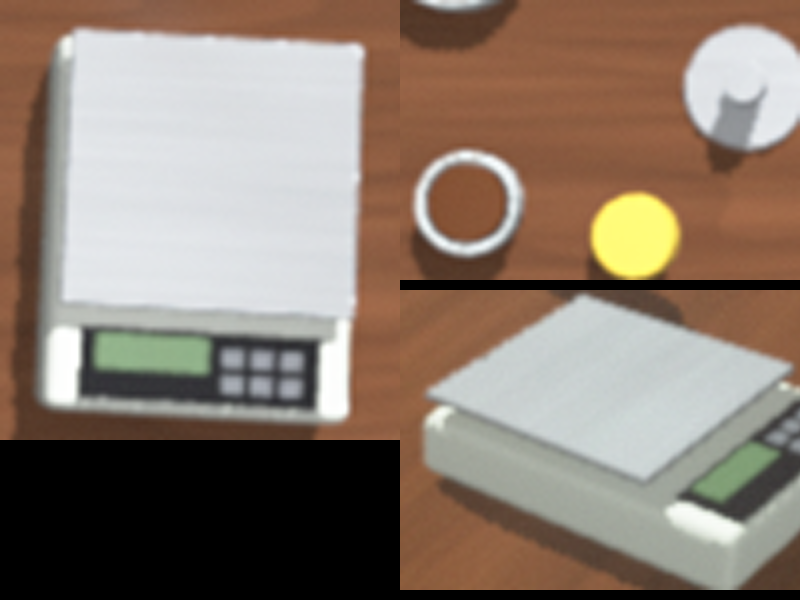

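The crop shows the mould rim centred at about (467,202), which is full-picture (161.7,210.5), and the post top at (743,82), full-picture (230.8,180.5). All four pan corners are visible in both views.

```bash
cat >> h.py <<'E'
def brown(c,roi):  # sugar disc inside the rim: non-grey blob inside filled grey contour
    k=grey(c,roi); m=np.zeros(c["image"].shape[:2],np.uint8); cv2.fillPoly(m,[k],1)
    h=cv2.cvtColor(c["image"],cv2.COLOR_RGB2HSV); b=((h[...,1]>90)&(m>0)).astype(np.uint8)
    cs,_=cv2.findContours(b,cv2.RETR_EXTERNAL,cv2.CHAIN_APPROX_NONE)
    q=max(cs,key=cv2.contourArea); M=cv2.moments(q); return np.array([M["m10"],M["m01"]])/M["m00"],cv2.contourArea(q)
def tri(a,pa,b,pb):
    e1,d1=ray(a,*pa); e2,d2=ray(b,*pb)
    k=np.linalg.lstsq(np.c_[d1,-d2],e2-e1,rcond=None)[0]; p,q=e1+k[0]*d1,e2+k[1]*d2
    return (p+q)/2,np.linalg.norm(p-q)
E
python3 - <<'E'
from h import *
np.set_printoptions(precision=1,suppress=True)
t=imaging.capture("top"); s=imaging.capture("side")
a,A=brown(t,(145,195,180,228)); b,B=brown(s,(185,275,232,320))
print("sugar",a,A,b,B,onz(t,*a,26),onz(s,*b,26),tri(t,a,s,b))
print("post top",onz(t,230.8,180.5,41),pix(s,onz(t,230.8,180.5,41)))
T=[(323.25,142.5),(395.5,146.25),(393,214.5),(320.5,210.5)]; S=[(266.75,156.25),(306.75,130.75),(358,150.5),(321.25,178)]
P=np.array([onz(t,*p,64) for p in T]);Q=np.array([onz(s,*p,64) for p in S]); print(P,P.mean(0),"\n",Q,Q.mean(0))
for p,q in zip(T,S): print(tri(t,p,s,q))
e=P[1]-P[2]; print(np.degrees(np.arctan2(e[1],e[0])))
E
```

```text
sugar [161.2 210.3] 255.0 [208.2 293. ] 439.0 [415.  219.5  26. ] [416.1 224.4  26. ] (array([416.6, 221.5,  22.8]), np.float64(3.8352602641738227))
post top [487.7  41.1  41. ] [240.  219.6]
[[ 577.5 -190.    64. ]
 [ 566.  -368.8   64. ]
 [ 397.3 -356.7   64. ]
 [ 409.2 -179.2   64. ]] [ 487.5 -273.7   64. ] 
 [[ 574.7 -181.4   64. ]
 [ 565.  -365.5   64. ]
 [ 395.8 -341.8   64. ]
 [ 409.5 -170.6   64. ]] [ 486.3 -264.8   64. ]
(array([ 579.6, -190.4,   58.1]), np.float64(2.406144868227961))
(array([ 566.8, -369.4,   61.9]), np.float64(0.8174301047069977))
(array([ 399.6, -358.5,   55.3]), np.float64(5.079372479893098))
(array([ 411.2, -179. ,   59. ]), np.float64(4.466880174662075))
-4.124904817973832
```

```bash
cat >> h.py <<'E'
def to(p):  # shift in tool axes (m) from the measured pose
    s=env.state(); M=R.from_euler("xyz",s["ee_rot"]).as_matrix()
    print("t",s["t"],"tcp",s["tcp_pos"].round(1),"F",s["ft_force"].round(1),"open",round(s["opening"],1)); print(M.round(3)); print("shift",(M.T@(np.array(p)-s["tcp_pos"])/1000).round(4))
E
python3 - <<'E'
from h import *
to([415.5,220.5,130])
E
```

```text
t 0.3 tcp [211.3 693.3 237.3] F [ 0.4 -0.5 -0.1] open 92.6
[[-0.     0.291  0.957]
 [-0.001  0.957 -0.291]
 [-1.    -0.001  0.   ]]
shift [ 0.1076 -0.3927  0.3332]
```

Request:
servo_tool:
  fingers: [1, 1, 1, 1, 1, 1, 1, 1]
  xyz:
    - [0.0, -0.036, 0.031]
    - [0.0, -0.085, 0.072]
    - [0.02, -0.13, 0.11]
    - [0.05, -0.177, 0.15]
    - [0.08, -0.224, 0.19]
    - [0.1, -0.271, 0.23]
    - [0.107, -0.318, 0.27]
    - [0.107, -0.36, 0.306]
  twist:
    - [0, 0, 0]
    - [0, 0, 0]
    - [0, 0, 0]
    - [0, 0, 0]
    - [0, 0, 0]
    - [0, 0, 0]
    - [0, 0, 0]
    - [0, 0, 0]

```text
t: 1.3
tcp_pos: [396.6, 265.2, 130.3]
ee_rot: [-2.039, 1.57, -2.334]
ft_force: [1.3, 0.5, -0.1]
opening: 93.3
```

Request:
servo_tool:
  fingers: [1, 1, 1, 1]
  xyz:
    - [0, -0.033, 0.027]
    - [0, -0.033, 0.027]
    - [0, -0.033, 0.027]
    - [0, -0.033, 0.027]
  twist:
    - [0, 0, 0]
    - [0, 0, 0]
    - [0, 0, 0]
    - [0, 0, 0]

```text
t: 1.8
tcp_pos: [412.0, 228.8, 130.9]
ee_rot: [1.599, 1.57, 1.306]
ft_force: [0.8, 0.2, -0.2]
opening: 93.3
```

Run:
```python
from h import *
to([415.5,220.5,23])
for n in("side","top"):
    c=imaging.capture(n); cv2.imwrite(f"pics/{n}2.png",c["image"][:,:,::-1]); print(n,pix(c,env.state()["tcp_pos"]))
```

```text
t 1.8 tcp [412.  228.8 130.9] F [ 0.8  0.2 -0.2] open 93.3
[[ 0.     0.289  0.957]
 [ 0.001  0.957 -0.289]
 [-1.     0.001 -0.   ]]
shift [ 0.1079 -0.007   0.0058]
side [202.82253447 251.98774041]
top [147.07721811 210.95434299]
```

View pics/side2.png

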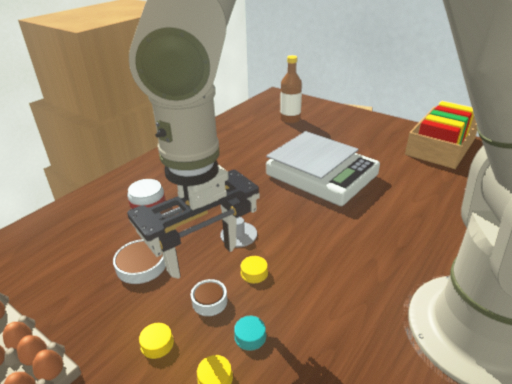

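The fingers are open above the mould, tips at (173,277) and (230,248), and the puck gaps are clear. I'll descend and grip.

Request:
servo_tool:
  fingers: [1, 1, 1, 1, 1, 1, 1, 1]
  xyz:
    - [0, 0, 0]
    - [0.02, 0, 0]
    - [0.045, 0, 0]
    - [0.07, 0, 0]
    - [0.09, 0, 0]
    - [0.1, 0, 0]
    - [0.106, 0, 0]
    - [0.106, 0, 0]
  twist:
    - [0, 0, 0]
    - [0, 0, 0]
    - [0, 0, 0]
    - [0, 0, 0]
    - [0, 0, 0]
    - [0, 0, 0]
    - [0, 0, 0]
    - [0, 0, 0]

```text
t: 2.9
tcp_pos: [412.3, 227.5, 24.9]
ee_rot: [-1.27, 1.571, -1.566]
ft_force: [0.4, 1.0, 0.7]
opening: 92.8
```

Request:
servo_tool:
  fingers: [0.6, 0.4, 0.3, 0.2, 0.2, 0.2, 0.2, 0.2]
  xyz:
    - [0, 0, 0]
    - [0, 0, 0]
    - [0, 0, 0]
    - [0, 0, 0]
    - [0, 0, 0]
    - [0, 0, 0]
    - [0, 0, 0]
    - [0, 0, 0]
  twist:
    - [0, 0, 0]
    - [0, 0, 0]
    - [0, 0, 0]
    - [0, 0, 0]
    - [0, 0, 0]
    - [0, 0, 0]
    - [0, 0, 0]
    - [0, 0, 0]
  squeeze: 25

```text
t: 3.9
tcp_pos: [412.2, 227.0, 25.1]
ee_rot: [-1.386, 1.57, -1.682]
ft_force: [-0.6, -1.7, 6.0]
opening: 63.9
```

Run:
```python
from h import *
to([415.5,220.5,23])
c=imaging.capture("side"); d=imaging.capture("top")
print(pix(c,env.state()["tcp_pos"]),pix(d,env.state()["tcp_pos"]))
a=cv2.resize(c["image"][240:350,140:290],None,fx=4,fy=4,interpolation=cv2.INTER_CUBIC)
cv2.imwrite("pics/c3.png",a[:,:,::-1])
```

```text
t 3.9 tcp [412.2 227.   25.1] F [-0.6 -1.7  6. ] open 63.9
[[-0.     0.292  0.956]
 [-0.     0.956 -0.292]
 [-1.    -0.     0.   ]]
shift [ 0.0021 -0.0053  0.005 ]
[208.87531879 295.23301024] [158.34850104 211.45556549]
```

View pics/c3.png

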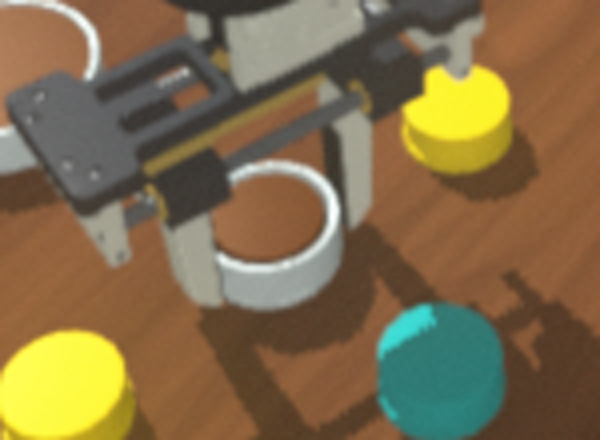

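The mould sits between the fingers, rim centre at about (270,213) in the crop, full-picture (208,293). By the images it is about 4 mm off the pads' middle, sideways. I'll reopen, shift and regrip to centre it.

Request:
servo_tool:
  fingers: [0.7, 0.7, 0.7, 0.7, 0.7, 0.2, 0.2, 0.2]
  xyz:
    - [0, 0, 0]
    - [0, 0, 0]
    - [0, 0, 0.003]
    - [0, 0, 0.005]
    - [0, 0, 0.005]
    - [0, 0, 0.005]
    - [0, 0, 0.005]
    - [0, 0, 0.005]
  twist:
    - [0, 0, 0]
    - [0, 0, 0]
    - [0, 0, 0]
    - [0, 0, 0]
    - [0, 0, 0]
    - [0, 0, 0]
    - [0, 0, 0]
    - [0, 0, 0]
  squeeze: 25

```text
t: 5.0
tcp_pos: [417.0, 225.9, 24.9]
ee_rot: [-1.902, 1.571, -2.198]
ft_force: [-0.9, -0.2, 0.2]
opening: 64.6
```

Request:
servo_tool:
  fingers: [0.2, 0.2, 0.2, 0.2, 0.2, 0.2, 0.2, 0.2]
  xyz:
    - [0, 0, 0]
    - [0, 0, 0]
    - [-0.005, 0, 0]
    - [-0.02, 0, 0]
    - [-0.04, 0, 0]
    - [-0.06, 0, 0]
    - [-0.08, 0, 0]
    - [-0.08, 0, 0]
  twist:
    - [0, 0, 0]
    - [0, 0, 0]
    - [0, 0, 0]
    - [0, 0, 0]
    - [0, 0, 0]
    - [0, 0, 0]
    - [0, 0, 0]
    - [0, 0, 0]

```text
t: 6.0
tcp_pos: [417.8, 226.2, 106.8]
ee_rot: [0.881, 1.567, 0.585]
ft_force: [-0.0, 0.6, -1.4]
opening: 64.3
```

Run:
```python
from h import *
to([488.5,41.5,105])
c=imaging.capture("side"); d=imaging.capture("top")
print(pix(c,env.state()["tcp_pos"]),pix(d,env.state()["tcp_pos"]))
u,v=pix(c,env.state()["tcp_pos"]).astype(int)
a=cv2.resize(c["image"][v-55:v+55,u-75:u+75],None,fx=4,fy=4,interpolation=cv2.INTER_CUBIC)
cv2.imwrite("pics/c4.png",a[:,:,::-1])
```

```text
t 6.0 tcp [417.8 226.2 106.8] F [-0.   0.6 -1.4] open 64.3
[[ 0.003  0.292  0.957]
 [ 0.002  0.957 -0.292]
 [-1.     0.003  0.002]]
shift [ 0.0016 -0.1561  0.1215]
[203.07756141 261.12402532] [151.03767165 208.8759315 ]
```

View pics/c4.png

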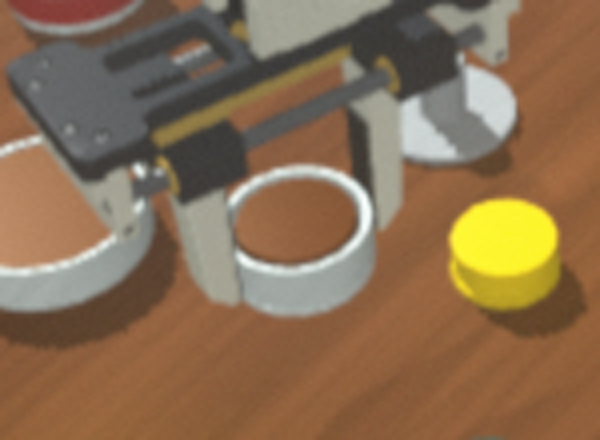

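The mould is lifted level and centred at (300,220) in the crop, with the cake in it. Next is the stand.

Request:
servo_tool:
  fingers: [0.2, 0.2, 0.2, 0.2, 0.2, 0.2, 0.2, 0.2]
  xyz:
    - [0, -0.012, 0.01]
    - [0, -0.04, 0.031]
    - [0, -0.075, 0.058]
    - [0, -0.11, 0.086]
    - [0, -0.138, 0.107]
    - [0, -0.156, 0.1215]
    - [0, -0.156, 0.1215]
    - [0, -0.156, 0.1215]
  twist:
    - [0, 0, 0]
    - [0, 0, 0]
    - [0, 0, 0]
    - [0, 0, 0]
    - [0, 0, 0]
    - [0, 0, 0]
    - [0, 0, 0]
    - [0, 0, 0]

```text
t: 7.1
tcp_pos: [487.3, 41.2, 104.4]
ee_rot: [-2.898, 1.57, 3.089]
ft_force: [0.4, -0.2, -2.6]
opening: 64.2
```

Run:
```python
from h import *
to([488.5,41.5,66])
c=imaging.capture("side"); d=imaging.capture("top")
print(pix(c,env.state()["tcp_pos"]),pix(d,env.state()["tcp_pos"]),pix(c,[488.5,41.5,41]))
u,v=241,215
a=cv2.resize(c["image"][v-55:v+55,u-75:u+75],None,fx=4,fy=4,interpolation=cv2.INTER_CUBIC)
cv2.imwrite("pics/c5.png",a[:,:,::-1])
```

```text
t 7.1 tcp [487.3  41.2 104.4] F [ 0.4 -0.2 -2.6] open 64.2
[[-0.001  0.292  0.956]
 [ 0.     0.956 -0.292]
 [-1.    -0.    -0.001]]
shift [0.0384 0.0006 0.0011]
[238.57611982 195.69867705] [229.11955881 178.22560851] [239.58736429 219.60460862]
```

View pics/c5.png

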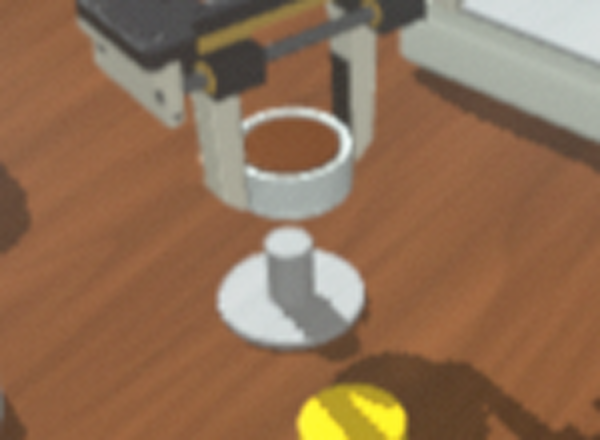

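The ring hangs above the post. The post top is at (289,241) in the crop and the ring axis at about (292,143). Allowing for the vertical's slant, the ring needs about 2 mm in x and 5 mm in y, so I'll correct and lower.

Request:
servo_tool:
  fingers: [0.2, 0.2, 0.2, 0.2, 0.2]
  xyz:
    - [0, 0.003, 0.001]
    - [0.01, 0.005, 0.001]
    - [0.022, 0.005, 0.001]
    - [0.032, 0.005, 0.001]
    - [0.032, 0.005, 0.001]
  twist:
    - [0, 0, 0]
    - [0, 0, 0]
    - [0, 0, 0]
    - [0, 0, 0]
    - [0, 0, 0]

```text
t: 7.82
tcp_pos: [489.6, 45.7, 71.8]
ee_rot: [-2.605, 1.569, -2.9]
ft_force: [-0.8, 0.6, -2.0]
opening: 64.6
```

Run:
```python
from h import *
to([489.4,46,30])
c=imaging.capture("side")
s=env.state()["tcp_pos"]
print(pix(c,s), (pix(c,[s[0],s[1],41])-[166,160])*4,(pix(c,s)-[166,160])*4)
u,v=241,215
a=cv2.resize(c["image"][v-55:v+55,u-75:u+75],None,fx=4,fy=4,interpolation=cv2.INTER_CUBIC)
cv2.imwrite("pics/c6.png",a[:,:,::-1])
```

```text
t 7.825 tcp [489.6  45.7  71.8] F [-0.8  0.6 -2. ] open 64.6
[[-0.002  0.291  0.957]
 [-0.001  0.957 -0.291]
 [-1.    -0.001 -0.002]]
shift [ 0.0418  0.0003 -0.0002]
[237.1823182  208.72644575] [287.36642369 241.50734931] [284.72927281 194.90578298]
```

View pics/c6.png

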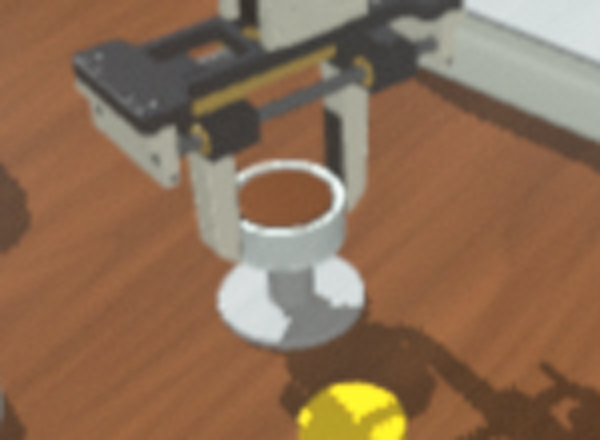

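The ring is now over the post. The predicted post position (287,241.5) matches the observed one (289,242). Lowering.

Request:
servo_tool:
  fingers: [0.2, 0.2, 0.2, 0.2, 0.2, 0.2, 0.2, 0.2]
  xyz:
    - [0.004, 0, 0]
    - [0.008, 0, 0]
    - [0.012, 0, 0]
    - [0.017, 0, 0]
    - [0.022, 0, 0]
    - [0.027, 0, 0]
    - [0.032, 0, 0]
    - [0.036, 0, 0]
  twist:
    - [0, 0, 0]
    - [0, 0, 0]
    - [0, 0, 0]
    - [0, 0, 0]
    - [0, 0, 0]
    - [0, 0, 0]
    - [0, 0, 0]
    - [0, 0, 0]

```text
t: 8.88
tcp_pos: [490.3, 45.8, 36.5]
ee_rot: [-2.529, 1.571, -2.825]
ft_force: [-0.2, 0.0, -1.3]
opening: 64.3
```

Request:
servo_tool:
  fingers: [0.2, 0.2, 0.2, 0.2, 0.2]
  xyz:
    - [0.002, 0, 0]
    - [0.003, 0, 0]
    - [0.004, 0, 0]
    - [0.005, 0, 0]
    - [0.005, 0, 0]
  twist:
    - [0, 0, 0]
    - [0, 0, 0]
    - [0, 0, 0]
    - [0, 0, 0]
    - [0, 0, 0]

```text
t: 9.5
tcp_pos: [490.3, 45.8, 31.9]
ee_rot: [-0.246, 1.571, -0.542]
ft_force: [1.3, 0.0, -1.3]
opening: 64.4
```

Run:
```python
from h import *
to([489.4,46,30])
c=imaging.capture("side")
u,v=241,215
a=cv2.resize(c["image"][v-55:v+55,u-75:u+75],None,fx=4,fy=4,interpolation=cv2.INTER_CUBIC)
cv2.imwrite("pics/c7.png",a[:,:,::-1])
```

```text
t 9.5 tcp [490.3  45.8  31.9] F [ 1.3  0.  -1.3] open 64.4
[[ 0.     0.291  0.957]
 [-0.     0.957 -0.291]
 [-1.    -0.     0.   ]]
shift [ 0.0019 -0.     -0.0009]
```

View pics/c7.png

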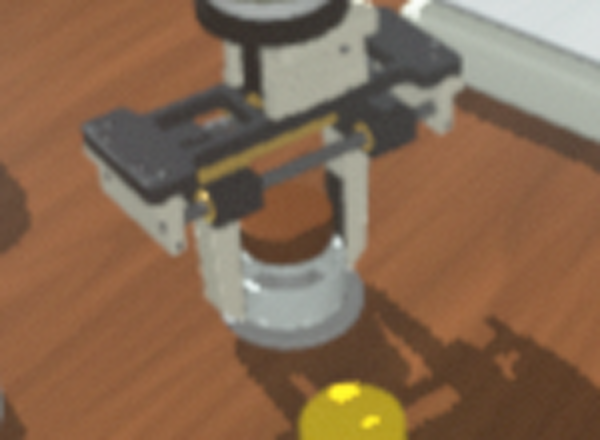

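The base is pushed up through the ring, with the cake standing above the rim at (290,215) in the crop. The ring is within 2 mm of the foot, so I'll set it down and release it.

Request:
servo_tool:
  fingers: [0.2, 0.2, 0.2, 0.45, 0.7, 1, 1, 1]
  xyz:
    - [0.001, 0, 0]
    - [0.002, 0, 0]
    - [0.002, 0, 0]
    - [0.002, 0, 0]
    - [0.002, 0, 0]
    - [0.002, 0, 0]
    - [0.002, 0, 0]
    - [0.002, 0, 0]
  twist:
    - [0, 0, 0]
    - [0, 0, 0]
    - [0, 0, 0]
    - [0, 0, 0]
    - [0, 0, 0]
    - [0, 0, 0]
    - [0, 0, 0]
    - [0, 0, 0]

```text
t: 10.55
tcp_pos: [490.3, 45.8, 29.9]
ee_rot: [0.281, 1.571, -0.015]
ft_force: [-0.2, 0.0, 0.7]
opening: 92.8
```

Request:
servo_tool:
  fingers: [1, 1, 1, 1, 1, 1]
  xyz:
    - [-0.004, 0, 0]
    - [-0.012, 0, 0]
    - [-0.02, 0, 0]
    - [-0.025, 0, 0]
    - [-0.025, 0, 0]
    - [-0.025, 0, 0]
  twist:
    - [0, 0, 0]
    - [0, 0, 0]
    - [0, 0, 0]
    - [0, 0, 0]
    - [0, 0, 0]
    - [0, 0, 0]

```text
t: 11.3
tcp_pos: [490.3, 45.8, 54.9]
ee_rot: [0.475, 1.571, 0.179]
ft_force: [-0.2, 0.4, 0.2]
opening: 92.8
```

Run:
```python
from h import *
to([489.4,46,55])
c=imaging.capture("side")
s=env.state()["tcp_pos"]
print((pix(c,[s[0],s[1],63])-[166,160])*4)
u,v=241,215
a=cv2.resize(c["image"][v-55:v+55,u-75:u+75],None,fx=4,fy=4,interpolation=cv2.INTER_CUBIC)
cv2.imwrite("pics/c8.png",a[:,:,::-1])
```

```text
t 11.3 tcp [490.3  45.8  54.9] F [-0.2  0.4  0.2] open 92.8
[[ 0.     0.292  0.957]
 [ 0.     0.957 -0.292]
 [-1.     0.     0.   ]]
shift [-0.0001 -0.0001 -0.0009]
[285.0586199  208.76581134]
```

View pics/c8.png

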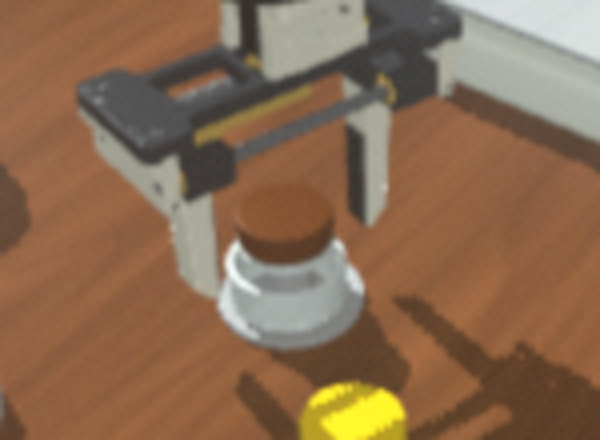

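The ring rests on the foot. The cake stands on the post, its top centred at (285,211) against the TCP's (285,209). I'll grip and lift.

Request:
servo_tool:
  fingers: [0.5, 0.3, 0.1, -0.05, -0.05, -0.05, -0.05, -0.05]
  xyz:
    - [0, 0, 0]
    - [0, 0, 0]
    - [0, 0, 0]
    - [0, 0, 0]
    - [0, 0, 0]
    - [0, 0, 0]
    - [0, 0, 0]
    - [0, 0, 0]
  twist:
    - [0, 0, 0]
    - [0, 0, 0]
    - [0, 0, 0]
    - [0, 0, 0]
    - [0, 0, 0]
    - [0, 0, 0]
    - [0, 0, 0]
    - [0, 0, 0]
  squeeze: 20

```text
t: 12.35
tcp_pos: [490.2, 45.8, 54.9]
ee_rot: [-2.666, 1.571, -2.962]
ft_force: [0.1, 0.5, -0.5]
opening: 52.7
```

Request:
servo_tool:
  fingers: [-0.05, -0.05, -0.05, -0.05, -0.05, -0.05, -0.05, -0.05]
  xyz:
    - [0, 0, 0]
    - [-0.003, 0, 0]
    - [-0.012, 0, 0]
    - [-0.025, 0, 0]
    - [-0.04, 0, 0]
    - [-0.055, 0, 0]
    - [-0.065, 0, 0]
    - [-0.065, 0, 0]
  twist:
    - [0, 0, 0]
    - [0, 0, 0]
    - [0, 0, 0]
    - [0, 0, 0]
    - [0, 0, 0]
    - [0, 0, 0]
    - [0, 0, 0]
    - [0, 0, 0]

```text
t: 13.35
tcp_pos: [490.7, 45.8, 120.9]
ee_rot: [0.458, 1.569, 0.162]
ft_force: [0.3, -0.0, -1.6]
opening: 52.3
```

Run:
```python
from h import *
to([487,-267,120])
```

```text
t 13.35 tcp [490.7  45.8 120.9] F [ 0.3 -0.  -1.6] open 52.3
[[ 0.002  0.292  0.956]
 [ 0.     0.956 -0.292]
 [-1.     0.001  0.002]]
shift [ 0.0008 -0.3002  0.0877]
```

Request:
servo_tool:
  fingers: [-0.05, -0.05, -0.05, -0.05, -0.05, -0.05, -0.05, -0.05]
  xyz:
    - [0, -0.015, 0.005]
    - [0, -0.05, 0.015]
    - [0, -0.095, 0.028]
    - [0, -0.14, 0.041]
    - [0, -0.185, 0.054]
    - [0, -0.23, 0.067]
    - [0, -0.27, 0.079]
    - [0, -0.29, 0.085]
  twist:
    - [0, 0, 0]
    - [0, 0, 0]
    - [0, 0, 0]
    - [0, 0, 0]
    - [0, 0, 0]
    - [0, 0, 0]
    - [0, 0, 0]
    - [0, 0, 0]

```text
t: 14.35
tcp_pos: [485.4, -260.2, 119.0]
ee_rot: [-2.595, 1.569, -2.895]
ft_force: [0.5, 0.2, -1.0]
opening: 52.6
```

Request:
servo_tool:
  fingers: [-0.05, -0.05, -0.05, -0.05]
  xyz:
    - [0, -0.01, 0.003]
    - [0, -0.01, 0.003]
    - [0, -0.01, 0.003]
    - [0, -0.01, 0.003]
  twist:
    - [0, 0, 0]
    - [0, 0, 0]
    - [0, 0, 0]
    - [0, 0, 0]

```text
t: 14.85
tcp_pos: [487.2, -265.7, 119.9]
ee_rot: [1.853, 1.571, 1.559]
ft_force: [0.2, 0.0, -0.7]
opening: 51.8
```

Run:
```python
from h import *
to([487,-267,78])
c=imaging.capture("side"); s=env.state()["tcp_pos"]
S=[(266.75,156.25),(306.75,130.75),(358,150.5),(321.25,178)]
print("pan centre on side plane",np.mean([onz(c,*p,64) for p in S],0))
o=np.array([240,70]);print("tcp px",(pix(c,s)-o)*4,"tcp foot on pan",(pix(c,[s[0],s[1],64])-o)*4)
a=cv2.resize(c["image"][70:210,240:400],None,fx=4,fy=4,interpolation=cv2.INTER_CUBIC)
cv2.imwrite("pics/c9.png",a[:,:,::-1])
```

```text
t 14.85 tcp [ 487.2 -265.7  119.9] F [ 0.2  0.  -0.7] open 51.8
[[ 0.     0.29   0.957]
 [ 0.     0.957 -0.29 ]
 [-1.     0.    -0.   ]]
shift [ 0.0419 -0.0013  0.0001]
pan centre on side plane [ 486.25895597 -264.82004493   64.        ]
tcp px [296.93076934 252.22568217] tcp foot on pan [291.6627479  329.85420406]
```

View pics/c9.png

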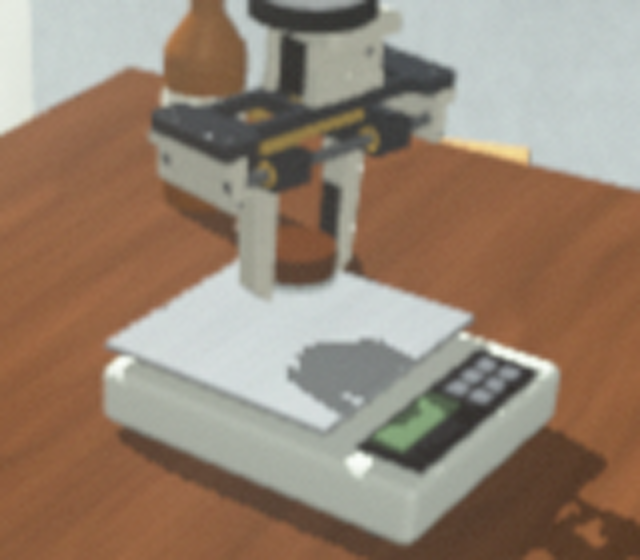

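The cake hangs over the pan's middle: the TCP's foot on the pan is (292,330), and the midpoint of the visible pan corners is about (290,331). However, by my numbers the fingertips reach 5 mm below the base, so the cake can't be set down gently from this grip. I'll put it back on the post and regrip higher.

Request:
servo_tool:
  fingers: [-0.05, -0.05, -0.05, -0.05, -0.05, -0.05, -0.05, -0.05]
  xyz:
    - [0, 0.015, -0.005]
    - [0, 0.05, -0.015]
    - [0, 0.095, -0.028]
    - [0, 0.14, -0.041]
    - [0, 0.185, -0.054]
    - [0, 0.23, -0.067]
    - [0, 0.27, -0.079]
    - [0, 0.29, -0.085]
  twist:
    - [0, 0, 0]
    - [0, 0, 0]
    - [0, 0, 0]
    - [0, 0, 0]
    - [0, 0, 0]
    - [0, 0, 0]
    - [0, 0, 0]
    - [0, 0, 0]

```text
t: 15.9
tcp_pos: [489.6, 39.2, 120.0]
ee_rot: [1.654, 1.57, 1.363]
ft_force: [0.2, -1.0, -1.2]
opening: 51.9
```

Request:
servo_tool:
  fingers: [-0.05, -0.05, -0.05, -0.05]
  xyz:
    - [0, 0.009, -0.003]
    - [0, 0.009, -0.003]
    - [0, 0.009, -0.003]
    - [0, 0.009, -0.003]
  twist:
    - [0, 0, 0]
    - [0, 0, 0]
    - [0, 0, 0]
    - [0, 0, 0]

```text
t: 16.4
tcp_pos: [490.0, 43.8, 119.9]
ee_rot: [-1.429, 1.57, -1.727]
ft_force: [-0.2, -0.6, -0.6]
opening: 52.1
```

Run:
```python
from h import *
to([490.3,45.8,55.5])
```

```text
t 16.4 tcp [490.   43.8 119.9] F [-0.2 -0.6 -0.6] open 52.1
[[-0.     0.293  0.956]
 [-0.     0.956 -0.293]
 [-1.    -0.     0.   ]]
shift [ 0.0644  0.0021 -0.0003]
```

Request:
servo_tool:
  fingers: [-0.05, -0.05, -0.05, -0.05, -0.05, -0.05, -0.05, -0.05]
  xyz:
    - [0.01, 0.002, 0]
    - [0.025, 0.002, 0]
    - [0.04, 0.002, 0]
    - [0.052, 0.002, 0]
    - [0.059, 0.002, 0]
    - [0.063, 0.002, 0]
    - [0.0645, 0.002, 0]
    - [0.0645, 0.002, 0]
  twist:
    - [0, 0, 0]
    - [0, 0, 0]
    - [0, 0, 0]
    - [0, 0, 0]
    - [0, 0, 0]
    - [0, 0, 0]
    - [0, 0, 0]
    - [0, 0, 0]

```text
t: 17.4
tcp_pos: [490.7, 46.7, 55.6]
ee_rot: [0.411, 1.57, 0.116]
ft_force: [0.3, -0.3, -1.5]
opening: 52.3
```

Run:
```python
from h import *
to([490.3,45.8,54.9])
```

```text
t 17.4 tcp [490.7  46.7  55.6] F [ 0.3 -0.3 -1.5] open 52.3
[[ 0.     0.292  0.957]
 [ 0.     0.957 -0.292]
 [-1.     0.     0.   ]]
shift [ 0.0007 -0.001  -0.0001]
```

Lower the last 0.7 mm, release, rise 10.5 mm and regrip the cake itself.

Request:
servo_tool:
  fingers: [-0.05, -0.05, 0.15, 0.3, 0.6, 0.6, 0.6, 0.6]
  xyz:
    - [0.0005, 0, 0]
    - [0.0007, 0, 0]
    - [0.0007, 0, 0]
    - [0.0007, 0, 0]
    - [0.0007, 0, 0]
    - [-0.004, 0, 0]
    - [-0.01, 0, 0]
    - [-0.01, 0, 0]
  twist:
    - [0, 0, 0]
    - [0, 0, 0]
    - [0, 0, 0]
    - [0, 0, 0]
    - [0, 0, 0]
    - [0, 0, 0]
    - [0, 0, 0]
    - [0, 0, 0]

```text
t: 18.4
tcp_pos: [490.9, 46.7, 66.0]
ee_rot: [0.485, 1.57, 0.189]
ft_force: [0.8, 0.4, 0.4]
opening: 74.4
```

Request:
servo_tool:
  fingers: [0.4, 0.2, 0.0, -0.1, -0.1, -0.1, -0.1, -0.1]
  xyz:
    - [0, 0, 0]
    - [0, 0, 0]
    - [0, 0, 0]
    - [0, 0, 0]
    - [0, 0, 0]
    - [0, 0, 0]
    - [0, 0, 0]
    - [0, 0, 0]
  twist:
    - [0, 0, 0]
    - [0, 0, 0]
    - [0, 0, 0]
    - [0, 0, 0]
    - [0, 0, 0]
    - [0, 0, 0]
    - [0, 0, 0]
    - [0, 0, 0]
  squeeze: 20

```text
t: 19.4
tcp_pos: [490.6, 46.7, 65.4]
ee_rot: [-0.113, 1.571, -0.408]
ft_force: [-0.3, -0.2, -1.3]
opening: 51.3
```

Request:
servo_tool:
  fingers: [-0.1, -0.1, -0.1, -0.1, -0.1, -0.1, -0.1, -0.1]
  xyz:
    - [0, 0, 0]
    - [-0.003, 0, 0]
    - [-0.012, 0, 0]
    - [-0.025, 0, 0]
    - [-0.04, 0, 0]
    - [-0.055, 0, 0]
    - [-0.065, 0, 0]
    - [-0.065, 0, 0]
  twist:
    - [0, 0, 0]
    - [0, 0, 0]
    - [0, 0, 0]
    - [0, 0, 0]
    - [0, 0, 0]
    - [0, 0, 0]
    - [0, 0, 0]
    - [0, 0, 0]

```text
t: 20.4
tcp_pos: [491.0, 46.7, 131.3]
ee_rot: [0.462, 1.569, 0.166]
ft_force: [-0.3, -0.3, -0.6]
opening: 51.7
```

Run:
```python
from h import *
to([487,-265.5,130])
c=imaging.capture("side"); s=env.state()["tcp_pos"]
o=np.array([166,140]);print("tcp px",(pix(c,s)-o)*4)
a=cv2.resize(c["image"][140:260,166:316],None,fx=4,fy=4,interpolation=cv2.INTER_CUBIC)
cv2.imwrite("pics/c10.png",a[:,:,::-1])
```

```text
t 20.4 tcp [491.   46.7 131.3] F [-0.3 -0.3 -0.6] open 51.7
[[ 0.002  0.292  0.957]
 [ 0.     0.957 -0.292]
 [-1.     0.001  0.002]]
shift [ 0.0012 -0.2998  0.0872]
tcp px [277.00384333 182.67176769]
```

View pics/c10.png

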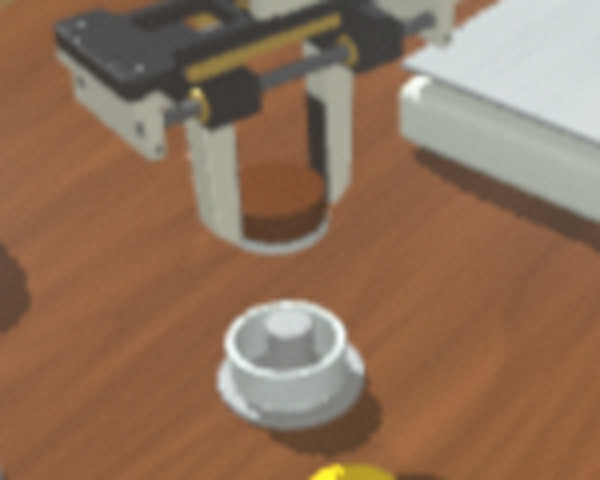

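The cake is held level with its base below the fingertips at (280,240). The ring sits flat on the foot, round the post. On to the pan.

Request:
servo_tool:
  fingers: [-0.1, -0.1, -0.1, -0.1, -0.1, -0.1, -0.1, -0.1]
  xyz:
    - [0, -0.015, 0.005]
    - [0, -0.05, 0.015]
    - [0, -0.095, 0.028]
    - [0, -0.14, 0.041]
    - [0, -0.185, 0.054]
    - [0, -0.23, 0.067]
    - [0, -0.27, 0.079]
    - [0, -0.29, 0.085]
  twist:
    - [0, 0, 0]
    - [0, 0, 0]
    - [0, 0, 0]
    - [0, 0, 0]
    - [0, 0, 0]
    - [0, 0, 0]
    - [0, 0, 0]
    - [0, 0, 0]

```text
t: 21.45
tcp_pos: [485.8, -259.2, 129.5]
ee_rot: [-2.546, 1.569, -2.846]
ft_force: [0.0, 0.4, -0.9]
opening: 51.7
```

Request:
servo_tool:
  fingers: [-0.1, -0.1, -0.1, -0.1, -0.1, -0.1, -0.1, -0.1]
  xyz:
    - [0, -0.01, 0.002]
    - [0, -0.01, 0.002]
    - [0.005, -0.01, 0.002]
    - [0.013, -0.01, 0.002]
    - [0.022, -0.01, 0.002]
    - [0.03, -0.01, 0.002]
    - [0.036, -0.01, 0.002]
    - [0.036, -0.01, 0.002]
  twist:
    - [0, 0, 0]
    - [0, 0, 0]
    - [0, 0, 0]
    - [0, 0, 0]
    - [0, 0, 0]
    - [0, 0, 0]
    - [0, 0, 0]
    - [0, 0, 0]

```text
t: 22.45
tcp_pos: [486.1, -265.4, 93.8]
ee_rot: [3.016, 1.57, 2.72]
ft_force: [0.1, 0.2, -0.6]
opening: 51.3
```

Run:
```python
from h import *
to([487,-265.5,88.6])
```

```text
t 22.45 tcp [ 486.1 -265.4   93.8] F [ 0.1  0.2 -0.6] open 51.3
[[-0.001  0.291  0.957]
 [ 0.     0.957 -0.291]
 [-1.     0.    -0.001]]
shift [0.0052 0.0002 0.0009]
```

Request:
servo_tool:
  fingers: [-0.1, -0.1, -0.1, -0.1, -0.1, -0.1]
  xyz:
    - [0.001, 0, 0.001]
    - [0.002, 0, 0.001]
    - [0.003, 0, 0.001]
    - [0.004, 0, 0.001]
    - [0.0048, 0, 0.001]
    - [0.0048, 0, 0.001]
  twist:
    - [0, 0, 0]
    - [0, 0, 0]
    - [0, 0, 0]
    - [0, 0, 0]
    - [0, 0, 0]
    - [0, 0, 0]

```text
t: 23.2
tcp_pos: [487.3, -265.8, 89.5]
ee_rot: [2.764, 1.571, 2.468]
ft_force: [0.8, -0.2, -1.4]
opening: 51.8
```

Run:
```python
from h import *
for _ in range(3): imaging.capture("side"); to([487,-265.5,88.4])
```

```text
t 23.25 tcp [ 487.3 -265.9   89.6] F [-0.8 -0.4 -0.9] open 51.5
[[-0.     0.291  0.957]
 [ 0.     0.957 -0.291]
 [-1.    -0.    -0.   ]]
shift [ 0.0012  0.0003 -0.0004]
t 23.3 tcp [ 487.3 -265.9   89.6] F [ 0.5 -0.2 -1. ] open 51.2
[[ 0.     0.291  0.957]
 [-0.     0.957 -0.291]
 [-1.    -0.     0.   ]]
shift [ 0.0012  0.0003 -0.0004]
t 23.35 tcp [ 487.3 -265.9   89.6] F [ 0.6 -0.2 -1. ] open 51.4
[[ 0.     0.292  0.957]
 [-0.     0.957 -0.292]
 [-1.    -0.     0.   ]]
shift [ 0.0012  0.0003 -0.0004]
```

Not touching yet (force still shows the load). Down in fine steps.

Request:
servo_tool:
  fingers: [-0.1, -0.1, -0.1, -0.1]
  xyz:
    - [0.0004, 0, 0]
    - [0.0008, 0, 0]
    - [0.0012, 0, 0]
    - [0.0012, 0, 0]
  twist:
    - [0, 0, 0]
    - [0, 0, 0]
    - [0, 0, 0]
    - [0, 0, 0]

```text
t: 23.85
tcp_pos: [487.3, -265.9, 88.4]
ee_rot: [3.047, 1.571, 2.751]
ft_force: [-0.1, -0.2, -1.4]
opening: 51.8
```

Run:
```python
from h import *
for _ in range(3): imaging.capture("side"); s=env.state();print(s["tcp_pos"],s["ft_force"])
```

```text
[ 487.31302041 -265.89227403   88.37488691] [-0.1708766  -0.35724158 -0.55960778]
[ 487.32071835 -265.88952682   88.39204439] [-0.21524021  0.72936116 -0.88797611]
[ 487.28464727 -265.90753251   88.39613653] [ 0.98707133 -0.21104879 -1.07779801]
```

Request:
servo_tool:
  fingers: [-0.1, -0.1, -0.1, -0.1]
  xyz:
    - [0.0003, 0, 0]
    - [0.0006, 0, 0]
    - [0.0006, 0, 0]
    - [0.0006, 0, 0]
  twist:
    - [0, 0, 0]
    - [0, 0, 0]
    - [0, 0, 0]
    - [0, 0, 0]

```text
t: 24.5
tcp_pos: [487.3, -265.9, 88.3]
ee_rot: [-0.431, 1.57, -0.727]
ft_force: [-1.6, 0.5, 6.1]
opening: 51.8
```

Run:
```python
from h import *
for _ in range(3): imaging.capture("side"); s=env.state();print(s["tcp_pos"],s["ft_force"])
```

```text
[ 487.37644016 -265.89245575   88.28430387] [-2.21688815  1.26759019  6.52952477]
[ 487.30977043 -265.90320058   88.25751134] [-1.74136093  0.577127    6.2180499 ]
[ 487.32393797 -265.87170741   88.25388218] [-1.70832424  0.09234272  6.00025108]
```

Contact: a gentle 6 N at the expected height. Ease up slightly, release, and retreat upward.

Request:
servo_tool:
  fingers: [-0.1, 0.2, 0.35, 0.5, 0.6, 0.6, 0.6, 0.6]
  xyz:
    - [-0.0003, 0, 0]
    - [-0.0003, 0, 0]
    - [-0.0003, 0, 0]
    - [-0.0003, 0, 0]
    - [-0.0003, 0, 0]
    - [-0.004, 0, 0]
    - [-0.015, 0, 0]
    - [-0.03, 0, 0]
  twist:
    - [0, 0, 0]
    - [0, 0, 0]
    - [0, 0, 0]
    - [0, 0, 0]
    - [0, 0, 0]
    - [0, 0, 0]
    - [0, 0, 0]
    - [0, 0, 0]

```text
t: 25.65
tcp_pos: [487.3, -265.8, 118.7]
ee_rot: [2.979, 1.571, 2.683]
ft_force: [0.8, 0.1, 0.1]
opening: 74.4
```

Request:
servo_tool:
  fingers: [0.6, 0.6, 0.6, 0.6, 0.6, 0.6, 0.6, 0.6]
  xyz:
    - [-0.03, 0, 0]
    - [-0.06, 0, 0]
    - [-0.1, 0, 0]
    - [-0.14, 0, 0]
    - [-0.16, 0, 0]
    - [-0.17, 0, 0]
    - [-0.17, 0, 0]
    - [-0.17, 0, 0]
  twist:
    - [0, 0, 0]
    - [0, 0, 0]
    - [0, 0, 0]
    - [0, 0, 0]
    - [0, 0, 0]
    - [0, 0, 0]
    - [0, 0, 0]
    - [0, 0, 0]

```text
t: 26.65
tcp_pos: [486.9, -265.7, 287.0]
ee_rot: [2.987, 1.569, 2.691]
ft_force: [-0.5, -0.5, -0.4]
opening: 74.3
```

Run:
```python
from h import *
to([0,0,0])
c=imaging.capture("side"); print("expected cake top px",pix(c,[487.3,-265.9,86]))
a=cv2.resize(c["image"][100:260,180:390],None,fx=3,fy=3,interpolation=cv2.INTER_CUBIC)
cv2.imwrite("pics/c11.png",a[:,:,::-1])
```

```text
t 26.65 tcp [ 486.9 -265.7  287. ] F [-0.5 -0.5 -0.4] open 74.3
[[-0.001  0.291  0.957]
 [ 0.001  0.957 -0.291]
 [-1.     0.    -0.001]]
shift [ 0.2878  0.1122 -0.5428]
expected cake top px [313.40028093 144.96925217]
```

View pics/c11.png

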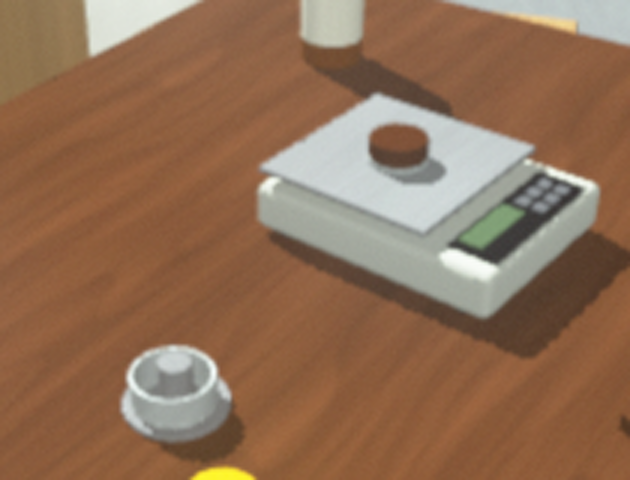

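The cake stands upright with its base centre at about (399,160) in the crop. The pan's diagonals cross at about (398,159). The ring is on the foot round the post, at (172,390).

```bash
python3 -c "
from workcell import env
print(env.sign_off())"
```

```text
the job is handed in; nothing more can be done
None
```

The job is done and handed in at about 26.7 s. The small mould's ring is down on the stand's foot round the post, and the cake with its base is right way up in the middle of the scale's pan.

- **Regrips:** I regripped the mould once to centre it. My first grip on the cake left the fingertips about 5 mm below its base. From over the pan I took the cake back to the post, regripped it higher, and then set it down.
- **Set-down:** The cake met the pan at the expected height with about 6 N, and was released from there.
- **Last picture:** The cake's base centre is at about (399,160) in the crop, against (398,159) where the pan's diagonals cross. The ring is flat on the foot, and the gripper is 200 mm clear with no load.
- **Disagreement:** The two cameras differed by about 5 mm in y at the mould and 9 mm at the pan. I followed the side camera, because it agreed with the robot's own position. The final centring was therefore checked in the side view only.
- **Pictures:** I viewed 12, two over the budget.

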